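Close up a loaded mill jar: keyed lid on, latch down

ROBOT

A 7-joint arm with a two-finger parallel gripper is mounted at the origin on the work surface. World frame = base frame: x ahead of the robot, y to its left, z up, the work surface at z = 0. Lengths are in m, angles in rad, forces in N, time in s.
With the tool pointing down it reaches from about 0.425 to 0.925 m from the base axis. Payload 6.8 kg.
Tool frame: the origin (TCP) lies midway between the tips of the shut fingers; the grasp point (between the pads) lies 19 mm behind it (r.grip_depth is the distance from the TCP to the grasp point, in m); z points along the fingers, y is the line along which they close (so a half turn about z gives the same grasp; the last joint's range is limited). The gripper opens to 85 mm and grips with 20 to 120 N. Pads are 22 mm wide; open, the fingers measure 114 mm over their backs; the gripper's body (76 mm by 85 mm) begins 54 mm behind the grasp point. The pads swing forward as they close: fully open they stand 13 mm farther back than shut.
Start: joints at [-1.298, 0.477, 0.022, 1.555, -0.011, 1.109, -0.083], TCP at [0.251, 0.627, 0.231] pointing down, gripper open.
Joint ranges: [-2.96, 2.96], [-0.34, 2.1], [-1.41, 1.46], [0.24, 2.44], [-1.37, 4.51], [0.17, 1.92], [-2.96, 2.96]. Speed limits (rad/s): [2.39, 2.39, 3.14, 3.14, 3.14, 3.14, 3.14].

INTERFACE

Orientations are given as a rotation vector (axis times angle).
In Python, from bench import telemetry, grab_frame, calibration, order, silhouettes, r gives the robot as it stands.
- The arm moves only by the tool apply_moves, never from a script. Its argument "moves" is a list of rows, each a list of 7 numbers: the turn, a rotation vector about the tool's x, y, z scaled (see below), then the shift along the tool's x, y, z scaled (see below), then the opening, from -1 (shut) to 1 (fully open). A call has exactly 8 rows; each row shifts and turns the commanded pose from where the row before left it, along the tool's axes as they then stand; what a row does not reach is not made up. The controller multiplies each number of a shift by 1000 mm and each number of a turn by 6 degrees. A row lasts 1/12 s, in which the tool goes at most 41.7 mm and 7.16 degrees, less where a joint would pass 70% of its speed; a pose out of reach is approached as far as the arm can. A call with a number of a shift or a turn outside -1 to 1 is refused whole. A call with a gripper value outside its range is refused whole. The fingers move at their own pace and stop on an object; "grip_force" is the grip in N (left out, the last holds). Time passes only in rows, so rows that do not move let the fingers close, or fill a call up. It gives the time, the measured TCP pose, the force, the opening and the grip force at its end, in the units of the state.
- telemetry.get_obs(): the state, without advancing time (a new reading comes with each control period).
- grab_frame(name): name is "scene" or "top"; returns the picture (480x640x3 uint8, blue, green, red); there is no depth.
- calibration(name): a dict with "fx", "fy", "cx", "cy" (pixels), "world_from_camera" (4x4, takes a point from camera to world coordinates). Camera axes: x right, y down, z forward; pixel columns grow to the right and rows downward; lengths in m; the calibration is good to about 2 mm. A picture is of the moment at which its call begins. calibration takes no time and is no camera call.
- order.hand_in(): hands the job in; it is judged then, once.
Trained networks look in the newest picture that a camera, given by its name, has taken for a name from the list of things; names that differ only in an ending like _2 or _b are one class to them, and where a whole thing is asked for, a point or a joint stands for the part that bears it (a point fixed in the world has none). Each returns a list of dicts, best first, with "p" (0 to 1); they miss things now and then, are a little off and sometimes report something else, mostly with a low value. They report only what shows in the picture. A call takes as long as a camera call. They do not tell look-alikes from the thing itself.
- silhouettes(thing, camera): "mask" (480x640 bool, what is visible of it) and "extent" ([centre column, centre row, width, height] in pixels, round what is visible of it).
The state is a dict: "clock": time; "joints": joint angles; "qvel": joint speeds; "tau": joint torques, N m; "tcp_pos": TCP position; "orientation": TCP orientation; "contact_force": force on the tool from outside, world axes, zero at the start; "moment": the same for the moment, N m; "grip_width": finger opening in m; "gripper_force": force on a finger pad.
Only numpy, scipy, OpenCV 4.12 (cv2) and the standard library are available. Lean on these libraries where they do the work, as an engineer would, in place of code of your own. Each camera call takes 0.05 s, during which the arm holds its last target. There are 200 camera calls.

TASK

The mill jar is loaded; close it up. Set the loose lid on its collar and turn it until the three lugs under it drop into the collar's three slots, so that it sits right down and level, then swing the latch arm fully down over the lid's edge and let go. Leave the clay flower, the can and the cup where they are.

Things in the scene. Friction and masses are not known exactly. Their poses are not given: they have to be found in the camera images.
- jar: Ceramic mill jar, 120 mm across, in a dark steel stand fixed to the bench (base plate 150 x 190 x 8 mm). Origin: on the bench under the jar's axis; z up. A latch post (30 x 24 mm) stands on its +y side, 77 mm from the axis, its cheeks 154 mm high. The mouth carries a flat steel collar with three slots, whose turn about the axis differs each time and is NOT given by this pose: see or feel for it.
- rim (a point): Centre of the mouth, at the collar's top face 130 mm above the bench; axes as the jar. Collar: 120 mm outside, 88 mm inside diameter. Its three radial slots, 16 mm wide and 9 mm deep, are cut across its top 120 degrees apart, at an angle not given: look from above, or turn the lid as it rests on the collar until it drops.
- lid: Loose aluminium lid, about 0.45 kg, upright on the bench. Origin: centre of the plug's underside; z up. From the origin upwards: plug 82 mm across (0 to 14 mm), disc 112 mm across (14 to 20 mm), bridge handle along the lid's x: a bar 56 mm long, 12 mm wide, at 36 to 48 mm, on two feet.
- lid_seat (a point): On the lid's axis at the disc's underside, 14 mm above the lid's origin; meets point rim when seated. Three lugs hang under the disc beside the plug: 10 mm wide, 6 mm deep, out to 55 mm from the axis, at 0, 120 and 240 degrees from the lid's x; any of the three turns fits. Lugs on top of the collar: the lid stands 6 mm too high. Lugs in the slots: the disc rests on the collar.
- latch (a joint): Angle of the latch arm: 0 shut (arm level, pointing at the jar's axis, its rubber pad just over the lid's edge), 1.57 standing upright, more leans outward away from the jar (most 2.1). Stiff: it stays where it is left and moves with a few newtons at its tip. It cannot shut over a lid that stands too high.
- latch_hinge (a point): Hinge axis of the latch, on top of the post: 77 mm from the jar's axis on its +y side, 146 mm above the bench. The hinge runs along the jar's x axis.
- latch_tip (a point): Free end of the latch arm, in the middle of its section, 42 mm from the hinge axis; the steel arm is 14 mm wide and 12 mm thick.
- flower: Bystander: grey clay flower, 104 mm across, 15 mm thick, loose, lying flat. Origin: centre of its underside.
- can: Bystander: white can, 60 mm across, 150 mm tall, loose, upright. Origin: centre of its underside.
- cup: Bystander: white cup, 76 mm across, 85 mm tall, loose, upright. Origin: centre of its underside.
Mind the look-alikes: they are no part of the job. Several things have the shape of the jar; the one meant has the colours described above. There is more than one size of the lid; the one meant has the size given above.

How it is judged:
On the way, in this order (a step that is already met when the one before it is completed fails the run):
1. the lid is seated on the collar, lugs in the slots, level (z of lid_seat in the frame of rim below 0.002 m and horizontal distance between lid_seat and rim below 0.006 m and angle between lid's own z axis and vertical below 0.035 rad), for 0.2 s.
2. the latch is shut over the seated lid (all of step 1 and value of joint latch below 0.08 rad), for 0.2 s.
At the end, for the whole second after the job is handed in: The lid's disc rests on the collar (underside less than 2 mm above its top, axes within 6 mm, level within 2 degrees), the latch is shut (below 0.08 rad), and all is at rest (all of step 2 and linear speed of lid below 0.02 m/s and velocity of joint latch below 0.1 rad/s); the robot touches nothing.
It fails at once if the flower is pushed more than 30 mm from its place (distance of flower from where it was at the start of the episode above 0.03 m).
It fails at once if the can is pushed more than 30 mm from its place (distance of can from where it was at the start of the episode above 0.03 m).
It fails at once if the cup is pushed more than 30 mm from its place (distance of cup from where it was at the start of the episode above 0.03 m).
It also fails if it takes over 67 s, if anything falls off the work surface, if the arm or the gripper's body presses on something with over 40 N, if the wrist force passes 120 N, or if a joint passes its speed limit or range.

## Working session

There is one attempt and no reset: what is moved stays moved. The work goes in short steps, Python scripts to look and compute and a tool call to move; the robot and the scene stay as the last step left them, time stands still between calls to the robot, and variables do not carry over. Pictures are saved under pics/ and viewed, at most 10 in all, crops included, and the job is handed in when it is done.

Besides the shell and the picture viewer there is one more tool, called as name([rows], argument=value, ...), one row to a line, values as JSON. apply_moves: Moves the arm, as the interface text tells. Its arguments: {"type":"object","properties":{"moves":{"type":"array"},"grip_force":{"type":"number"}},"required":["moves"]}

```bash
mkdir -p pics; ls
python3 - <<'E'
from bench import telemetry, grab_frame, calibration, order, silhouettes, r
import cv2,numpy as np
for c in("scene","top"):
    cv2.imwrite(f"pics/{c}1.png",grab_frame(c)); k=calibration(c); print(c,k)
    for t in("jar","lid","latch","flower","can","cup"):
        for d in silhouettes(t,c): print(t,round(d["p"],2),np.round(d["extent"]))
print(telemetry.get_obs())
E
```

```text
pics
scene {'fx': 442.36123007299847, 'fy': 442.36123007299847, 'cx': 327.49917601616977, 'cy': 239.4026523767012, 'world_from_camera': array([[ 0.86111957,  0.29022716, -0.41742219,  1.03654115],
       [ 0.50810399, -0.51942197,  0.68704524, -0.6219753 ],
       [-0.01741907, -0.80372198, -0.59475   ,  0.63863153],
       [ 0.        ,  0.        ,  0.        ,  1.        ]])}
jar 0.64 [417. 223.  91. 102.]
jar 0.58 [311. 185.  90. 102.]
lid 0.92 [201. 308.  55.  42.]
lid 0.68 [276. 343.  84.  66.]
latch 0.57 [434. 177.  13.  14.]
flower 0.75 [381. 293.  54.  40.]
flower 0.23 [308. 186.  86. 102.]
can 0.76 [161. 378.  64.  92.]
cup 0.72 [395. 172.  26.  40.]
top {'fx': 476.5185294049072, 'fy': 476.5185294049072, 'cx': 311.8604089932029, 'cy': 237.72326070563983, 'world_from_camera': array([[-0.01554462, -0.98503682,  0.17164155,  0.43241188],
       [-0.99968804,  0.01866729,  0.01659388, -0.00486792],
       [-0.01954967, -0.17133006, -0.98501971,  1.271525  ],
       [ 0.        ,  0.        ,  0.        ,  1.        ]])}
jar 0.86 [229. 190.  84.  62.]
jar 0.7 [235. 304.  94.  72
[... 222 characters left out ...]
]
{'clock': 0.7, 'joints': array([-1.298063  ,  0.47697025,  0.02241162,  1.55536615, -0.01150616,
        1.10927853, -0.08310311]), 'qvel': array([-0.0004883 ,  0.00014466, -0.00043866,  0.00093265, -0.00059894,
        0.00101487,  0.00059888]), 'tau': array([ 2.91717542e-04, -5.96169913e+01,  1.60623752e+00, -2.81492901e+01,
        1.24595672e-02,  1.63454381e-03,  3.86253973e-06]), 'tcp_pos': array([0.25090621, 0.62668149, 0.23134242]), 'orientation': array([-5.94659470e-01, -3.08479578e+00, -1.68738366e-04]), 'contact_force': array([-0.51481525,  0.1996556 , -0.13822947]), 'moment': array([-0.01178519,  0.03233079,  0.00611455]), 'gripper_force': 0.0, 'grip_width': 0.0852686551595099}
```

View pics/scene1.png

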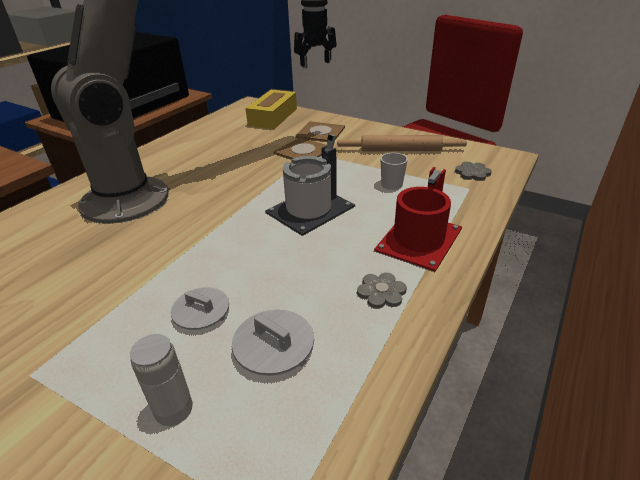

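View pics/top1.png

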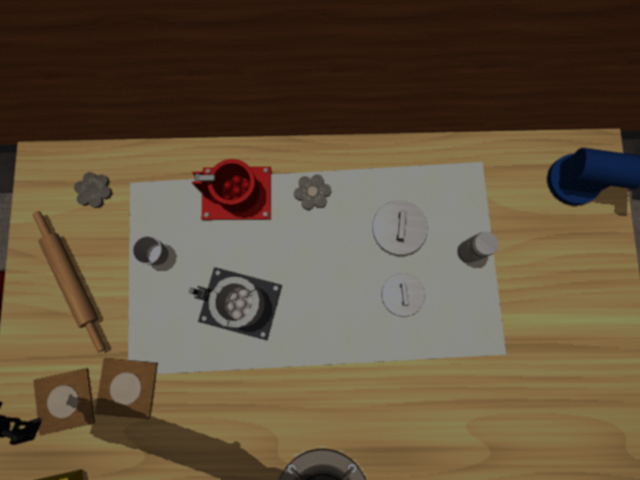

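The top view shows the dark-stand jar at (237,303), latch to its left at (198,292), and the small lid (the right size) at (402,295). The red jar and big lid are decoys. Next I rectify views of the jar's collar plane and the lid's disc and handle planes.

```bash
cat > h.py <<'E'
from bench import telemetry, grab_frame, calibration, order, silhouettes, r
import cv2,numpy as np
def bp(c,uv,z):
    k=calibration(c);T=k["world_from_camera"];uv=np.atleast_2d(uv).astype(float)
    d=np.c_[(uv[:,0]-k["cx"])/k["fx"],(uv[:,1]-k["cy"])/k["fy"],np.ones(len(uv))]@T[:3,:3].T
    return (T[:3,3]+d*((z-T[2,3])/d[:,2])[:,None])[:,:2]
def pj(c,P):
    k=calibration(c);T=k["world_from_camera"];p=(np.atleast_2d(P)-T[:3,3])@T[:3,:3]
    return np.c_[k["fx"]*p[:,0]/p[:,2]+k["cx"],k["fy"]*p[:,1]/p[:,2]+k["cy"]]
def rect(c,img,cen,z,half=.08,n=300):
    # output: right=-y, up=+x (like top picture)
    s=half; q=np.array([[cen[0]+s,cen[1]+s,z],[cen[0]+s,cen[1]-s,z],[cen[0]-s,cen[1]-s,z],[cen[0]-s,cen[1]+s,z]])
    H=cv2.getPerspectiveTransform(np.float32([[0,0],[n,0],[n,n],[0,n]]),np.float32(pj(c,q)))
    return cv2.warpPerspective(img,H,(n,n),flags=cv2.INTER_CUBIC|cv2.WARP_INVERSE_MAP)
def circ(xy):
    (x,y),R=cv2.minEnclosingCircle(np.float32(xy*1000)); e=cv2.fitEllipse(np.float32(xy*1000)); return round(x,1),round(y,1),round(R,1),np.round(e[0],1),np.round(e[1],1)
E
python3 - <<'E'
from h import *
I={c:grab_frame(c) for c in("top","scene")}
for c,ps in(("top",(402,295)),("scene",(201,308))):
    for d in silhouettes("lid",c):
        if np.hypot(*(np.array(d["extent"][:2])-ps))<12:
            m=max(cv2.findContours(d["mask"].astype(np.uint8),0,1)[0],key=len)[:,0]
            print(c,"lid",circ(bp(c,m,.02)))
for c,u in(("top",(237,303)),("scene",(308,168))): print(c,bp(c,u,.13))
cj=bp("top",(237,303),.13)[0]; cl=bp("top",(402,295),.02)[0]
print(cj,cl)
rows=[np.hstack([rect(c,I[c],cj,.13),rect(c,I[c],cl,.02)]) for c in I]
o=np.vstack(rows)
for i in range(0,600,50): o[::10,i]=(0,255,0);o[i,::10]=(0,255,0)
cv2.imwrite("pics/rect.png",np.clip(o*1.6,0,255).astype(np.uint8))
E
```

```text
top lid (497.5, -216.3, 57.7, array([ 497.4, -216.3]), array([108.6, 112.5]))
scene lid (498.1, -219.8, 58.6, array([ 497.6, -221.8]), array([108.8, 111.7]))
top [[0.47685784 0.19518558]]
scene [[0.48630431 0.19806599]]
[0.47685784 0.19518558] [ 0.49478443 -0.2159944 ]
```

View pics/rect.png

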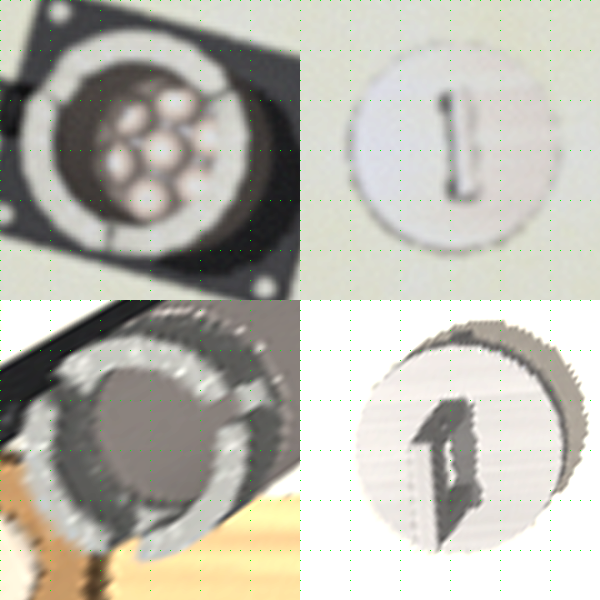

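Top left, the collar is centred near (134,142), with slot marks near (63,93), (217,97) and (110,237). The lid's handle runs almost along world x. Next I refine both with edge fits and polar unwraps.

```bash
cat >> h.py <<'E'
from scipy.optimize import least_squares
def edgefit(img,R,c0,half=.08,n=640,sgn=-1,win=7):
    """circle of radius R mm in rectified image: strongest radial edge (sgn -1: bright inside)"""
    g=cv2.GaussianBlur(cv2.cvtColor(img,cv2.COLOR_BGR2GRAY).astype(np.float32),(0,0),3); mm=2000*half/n
    c=np.array(c0,float); A=np.radians(np.arange(0,360,3)); rr=np.arange(R-win,R+win,.25)
    for it in range(4):
        X=(c[0]+np.outer(np.cos(A),rr)/mm).astype(np.float32);Y=(c[1]+np.outer(np.sin(A),rr)/mm).astype(np.float32)
        G=sgn*np.gradient(cv2.remap(g,X,Y,1),axis=1); j=G.argmax(1); w=G[np.arange(len(A)),j]; ok=w>np.percentile(w,35)
        P=np.c_[X[np.arange(len(A)),j],Y[np.arange(len(A)),j]][ok]
        s=least_squares(lambda p:np.hypot(P[:,0]-p[0],P[:,1]-p[1])*mm-p[2],[*c,R],loss="soft_l1",f_scale=.7); c=s.x[:2]
    return c,s.x[2]
def polar(img,c,r0,r1,half=.08,n=640,W=720,H=90):
    mm=2000*half/n; th=np.radians(np.linspace(0,360,W,endpoint=False)); rr=np.linspace(r1,r0,H)[:,None]/mm
    # world angle: x=up, y=left
    return cv2.remap(img,(c[0]-rr*np.sin(th)).astype(np.float32),(c[1]-rr*np.cos(th)).astype(np.float32),2)
E
python3 - <<'E'
from h import *
I={c:grab_frame(c) for c in("top","scene")}
cj=np.array([.480,.203]);cl=np.array([.4965,-.2195]);out=[]
for c in I:
    q=rect(c,I[c],cj,.13,n=640); p,R=edgefit(q,60,(320,320)); pi,Ri=edgefit(q,44,(320,320),sgn=1)
    w=lambda p,c0:np.round((c0+(320-p[::-1])*.00025)*1000,1)
    print(c,"collar",w(p,cj),R,"inner",w(pi,cj),Ri)
    out.append(polar(q,p,42,62))
    q=rect(c,I[c],cl,.02,n=640); p,R=edgefit(q,56,(320,320)); print(c,"lid",w(p,cl),R)
    q=rect(c,I[c],cl,.048,n=640,half=.05); out.append(cv2.resize(q,(360,360)))
a=np.vstack([out[0],out[2]])
for k in range(0,720,40): a[::6,k]=(0,255,0)
o=np.vstack([a,np.hstack([out[1],out[3]])])
cv2.imwrite("pics/pol.png",np.clip(o*1.4,0,255).astype(np.uint8))
E
```

```text
top collar [480.5 203.9] 60.468195495499096 inner [480.3 203.3] 44.082610285047544
top lid [ 496.6 -218.1] 53.00333091836776
scene collar [477.8 203.7] 59.738949018739646 inner [477.  203.9] 44.286002858165034
scene lid [ 496.9 -221.8] 53.83230528075898
```

View pics/pol.png

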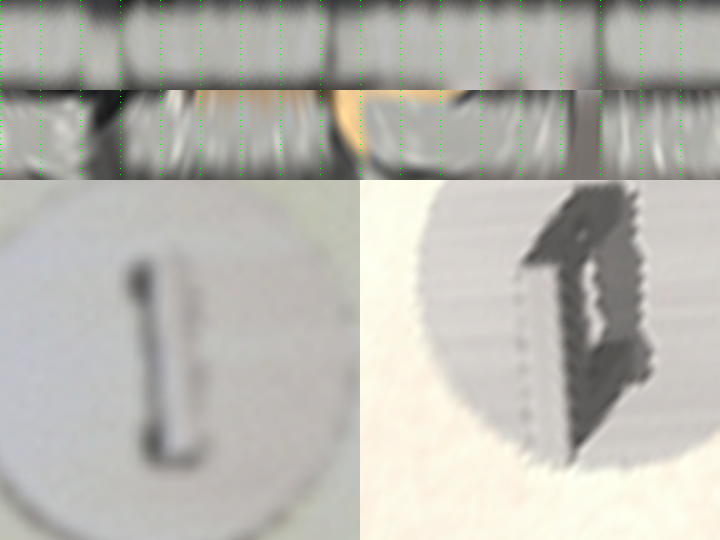

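Slots: the bands in the scene view run about 42–62°, 166–181° and 286–301°, so their centres are at about 53° mod 120. Collar centre is about (479,204) mm and the lid about (496,-220) mm, with the bar at about 3° and its ±180° sense unknown. Next I write a step calculator and go to the lid.

```bash
cat > plan.py <<'E'
import sys,numpy as np
from scipy.spatial.transform import Rotation as Ro
from bench import telemetry
# usage: plan.py x y z yaw(deg, tool x direction, tool down) ... several waypoints of 4 values; '-' keeps
o=telemetry.get_obs(); p=np.array(o["tcp_pos"]); R=Ro.from_rotvec(o["orientation"])
x=R.as_matrix()[:,0]; yaw=np.degrees(np.arctan2(x[1],x[0]))
print("t",round(o["clock"],2),"p",np.round(p,4),"yaw",round(yaw,1),"F",np.round(o["contact_force"],1),"j7",round(o["joints"][6],2),"w",round(o["grip_width"],4))
a=sys.argv[1:]
while a:
    t=a[:4];a=a[4:]
    q=np.array([p[i] if t[i]=='-' else float(t[i]) for i in range(3)]); y=yaw if t[3]=='-' else float(t[3])
    c,s=np.cos(np.radians(y)),np.sin(np.radians(y)); R1=Ro.from_matrix(np.array([[c,s,0],[s,-c,0],[0,0,-1.]]))
    rv=(R.inv()*R1).as_rotvec(degrees=True); n=int(max(1,np.ceil(np.linalg.norm(q-p)/.0415),np.ceil(np.linalg.norm(rv)/7)))
    print("->",q,y,"rows",n)
    for i in range(n):
        print([float(round(v,3)) for v in [*(rv/6/n),*(R.inv().apply((q-p)/n))]]); R=R*Ro.from_rotvec(rv/n,degrees=True)
    p,yaw,R=q,y,R1
E
python3 plan.py .45 .35 .231 183 .496 -.22 .2 183
```

```text
t 1.0 p [0.2509 0.6267 0.2314] yaw 158.2 F [-0.2 -0.7  1. ] j7 -0.08 w 0.0856
-> [0.45  0.35  0.231] 183.0 rows 9
[0.0, 0.0, -0.46, -0.032, -0.02, 0.0]
[0.0, 0.0, -0.46, -0.031, -0.022, 0.0]
[0.0, 0.0, -0.46, -0.03, -0.023, 0.0]
[0.0, 0.0, -0.46, -0.029, -0.025, 0.0]
[0.0, 0.0, -0.46, -0.027, -0.026, 0.0]
[0.0, 0.0, -0.46, -0.026, -0.027, 0.0]
[0.0, 0.0, -0.46, -0.025, -0.029, 0.0]
[0.0, 0.0, -0.46, -0.023, -0.03, 0.0]
[0.0, 0.0, -0.46, -0.022, -0.031, 0.0]
-> [ 0.496 -0.22   0.2  ] 183.0 rows 14
[0.0, 0.0, 0.0, -0.001, -0.041, 0.002]
[0.0, 0.0, 0.0, -0.001, -0.041, 0.002]
[0.0, 0.0, 0.0, -0.001, -0.041, 0.002]
[0.0, 0.0, 0.0, -0.001, -0.041, 0.002]
[0.0, 0.0, 0.0, -0.001, -0.041, 0.002]
[0.0, 0.0, 0.0, -0.001, -0.041, 0.002]
[0.0, 0.0, 0.0, -0.001, -0.041, 0.002]
[0.0, 0.0, 0.0, -0.001, -0.041, 0.002]
[0.0, 0.0, 0.0, -0.001, -0.041, 0.002]
[0.0, 0.0, 0.0, -0.001, -0.041, 0.002]
[0.0, 0.0, 0.0, -0.001, -0.041, 0.002]
[0.0, 0.0, 0.0, -0.001, -0.041, 0.002]
[0.0, 0.0, 0.0, -0.001, -0.041, 0.002]
[0.0, 0.0, 0.0, -0.001, -0.041, 0.002]
```

apply_moves([
  [0, 0, -0.46, -0.032, -0.02, 0, 1],
  [0, 0, -0.46, -0.031, -0.022, 0, 1],
  [0, 0, -0.46, -0.03, -0.023, 0, 1],
  [0, 0, -0.46, -0.029, -0.025, 0, 1],
  [0, 0, -0.46, -0.027, -0.026, 0, 1],
  [0, 0, -0.46, -0.026, -0.027, 0, 1],
  [0, 0, -0.46, -0.025, -0.029, 0, 1],
  [0, 0, -0.46, -0.023, -0.03, 0, 1],
])

```text
clock: 1.67
tcp_pos: [0.4285, 0.379, 0.2316]
orientation: [-0.011, 3.141, 0.001]
contact_force: [0.5, -0.0, -0.2]
grip_width: 0.0854
gripper_force: 0.0
```

apply_moves([
  [0, 0, -0.46, -0.022, -0.031, 0, 1],
  [0, 0, 0, -0.001, -0.041, 0.002, 1],
  [0, 0, 0, -0.001, -0.041, 0.002, 1],
  [0, 0, 0, -0.001, -0.041, 0.002, 1],
  [0, 0, 0, -0.001, -0.041, 0.002, 1],
  [0, 0, 0, -0.001, -0.041, 0.002, 1],
  [0, 0, 0, -0.001, -0.041, 0.002, 1],
  [0, 0, 0, -0.001, -0.041, 0.002, 0.6],
])

```text
clock: 2.33
tcp_pos: [0.4716, 0.0616, 0.2176]
orientation: [-0.083, 3.14, 0.001]
contact_force: [1.1, 0.2, 0.6]
grip_width: 0.0758
gripper_force: 0.0
```

apply_moves([
  [0, 0, 0, -0.001, -0.041, 0.002, 0.2],
  [0, 0, 0, -0.001, -0.041, 0.002, 0.2],
  [0, 0, 0, -0.001, -0.041, 0.002, 0.2],
  [0, 0, 0, -0.001, -0.041, 0.002, 0.2],
  [0, 0, 0, -0.001, -0.041, 0.002, 0.2],
  [0, 0, 0, -0.001, -0.041, 0.002, 0.2],
  [0, 0, 0, 0, 0, 0, 0.2],
  [0, 0, 0, 0, 0, 0, 0.2],
])

```text
clock: 3.0
tcp_pos: [0.4902, -0.1847, 0.2053]
orientation: [-0.074, 3.141, -0.001]
contact_force: [0.6, 0.9, 0.5]
grip_width: 0.0514
gripper_force: 0.0
```

```bash
python3 plan.py .496 -.22 .08 183 - - .028 183
```

```text
t 3.0 p [ 0.4902 -0.1847  0.2053] yaw -177.3 F [0.6 0.9 0.5] j7 1.97 w 0.0514
-> [ 0.496 -0.22   0.08 ] 183.0 rows 4
[-0.002, -0.0, -0.013, -0.001, -0.009, 0.031]
[-0.002, -0.0, -0.013, -0.001, -0.009, 0.031]
[-0.002, -0.0, -0.013, -0.001, -0.009, 0.031]
[-0.002, -0.0, -0.013, -0.001, -0.009, 0.031]
-> [ 0.496 -0.22   0.028] 183.0 rows 2
[0.0, 0.0, 0.0, 0.0, 0.0, 0.026]
[0.0, 0.0, 0.0, 0.0, 0.0, 0.026]
```

apply_moves([
  [0, 0, -0.013, -0.001, -0.009, 0.031, 0.2],
  [0, 0, -0.013, -0.001, -0.009, 0.031, 0.2],
  [0, 0, -0.013, -0.001, -0.009, 0.031, 0.2],
  [0, 0, -0.013, -0.001, -0.009, 0.031, 0.2],
  [0, 0, 0, 0, 0, 0.015, 0.2],
  [0, 0, 0, 0, 0, 0, 0.2],
  [0, 0, 0, 0, 0, 0, 0.2],
  [0, 0, 0, 0, 0, 0, 0.2],
])

```text
clock: 3.67
tcp_pos: [0.4978, -0.2167, 0.0675]
orientation: [-0.094, 3.138, 0.0]
contact_force: [0.1, -0.6, 0.2]
grip_width: 0.0512
gripper_force: 0.0
```

```bash
python3 plan.py .496 -.22 .029 183
python3 - <<'E'
from h import *
I={c:grab_frame(c) for c in("top","scene")}
u=pj("scene",[.496,-.22,.03])[0].astype(int); s=I["scene"][u[1]-75:u[1]+75,u[0]-75:u[0]+75]
cv2.imwrite("pics/app.png",np.hstack([cv2.resize(s,(400,400)),cv2.resize(rect("top",I["top"],(.496,-.22),.05),(400,400))]))
E
```

```text
t 3.67 p [ 0.4978 -0.2167  0.0675] yaw -176.6 F [ 0.1 -0.6  0.2] j7 2.14 w 0.0512
-> [ 0.496 -0.22   0.029] 183.0 rows 1
[0.001, 0.017, 0.07, 0.002, -0.003, 0.038]
```

View pics/app.png

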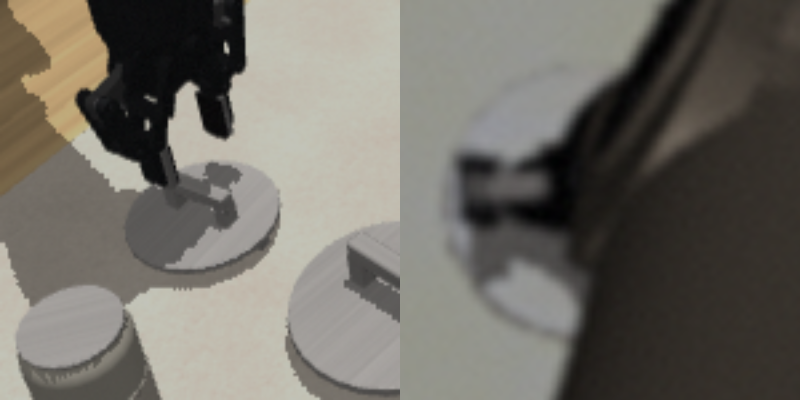

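The fingers straddle the bar with the handle between the pads, so I descend and close.

apply_moves([
  [0, 0, 0.07, 0.002, -0.003, 0.015, 0.2],
  [0, 0, 0, 0, 0, 0.015, 0.2],
  [0, 0, 0, 0, 0, 0.008, 0.2],
  [0, 0, 0, 0, 0, 0, -0.2],
  [0, 0, 0, 0, 0, 0, -1],
  [0, 0, 0, 0, 0, 0, -1],
  [0, 0, 0, 0, 0, 0, -1],
  [0, 0, 0, 0, 0, 0, -1],
], grip_force=60)

```text
clock: 4.43
tcp_pos: [0.4956, -0.2207, 0.0293]
orientation: [-0.08, 3.139, -0.0]
contact_force: [-1.7, 1.9, 6.6]
grip_width: 0.0107
gripper_force: 59.5
```

apply_moves([
  [0, 0, 0, 0, 0, 0, -1],
  [0, 0, 0, 0, 0, 0, -1],
  [0, 0, 0, 0, 0, 0, -1],
  [0, 0, 0, 0, 0, 0, -1],
  [0, 0, 0, 0, 0, 0, -1],
  [0, 0, 0, 0, 0, 0, -1],
  [0, 0, 0, 0, 0, 0, -1],
  [0, 0, 0, 0, 0, 0, -1],
])

```text
clock: 5.1
tcp_pos: [0.4956, -0.2207, 0.0293]
orientation: [-0.08, 3.139, -0.0]
contact_force: [-0.6, 0.5, 7.3]
grip_width: 0.0108
gripper_force: 59.5
```

```bash
python3 plan.py - - .22 -
```

```text
t 5.1 p [ 0.4956 -0.2207  0.0293] yaw -177.1 F [-0.6  0.5  7.3] j7 2.17 w 0.0108
-> [ 0.49562004 -0.2206938   0.22      ] -177.07728012581882 rows 5
[-0.0, 0.003, -0.0, -0.0, -0.0, -0.038]
[-0.0, 0.003, -0.0, -0.0, -0.0, -0.038]
[-0.0, 0.003, -0.0, -0.0, -0.0, -0.038]
[-0.0, 0.003, -0.0, -0.0, -0.0, -0.038]
[-0.0, 0.003, -0.0, -0.0, -0.0, -0.038]
```

apply_moves([
  [0, 0, 0, 0, 0, -0.01, -1],
  [0, 0, 0, 0, 0, -0.03, -1],
  [0, 0, 0, 0, 0, -0.038, -1],
  [0, 0, 0, 0, 0, -0.038, -1],
  [0, 0, 0, 0, 0, -0.038, -1],
  [0, 0, 0, 0, 0, -0.037, -1],
  [0, 0, 0, 0, 0, 0, -1],
  [0, 0, 0, 0, 0, 0, -1],
])

```text
clock: 5.77
tcp_pos: [0.4956, -0.2211, 0.2214]
orientation: [-0.079, 3.136, -0.001]
contact_force: [-0.4, 0.2, -4.8]
grip_width: 0.0106
gripper_force: 59.1
```

```bash
python3 plan.py .479 .204 .22 173
python3 - <<'E'
from h import *
I={c:grab_frame(c) for c in("top","scene")}
z=.22-.009
p=telemetry.get_obs()["tcp_pos"]
u=pj("scene",[p[0],p[1],z])[0].astype(int); s=I["scene"][u[1]-75:u[1]+75,u[0]-75:u[0]+75]
q=rect("top",I["top"],p[:2],z,n=640)
q2=rect("scene",I["scene"],p[:2],z,n=640)
for n,k in(("top",q),("scene",q2)):
    c,R=edgefit(k,56,(320,320)); print(n,np.round((p[:2]+(320-c[::-1])*.00025)*1000,1),R)
cv2.imwrite("pics/lift.png",np.hstack([cv2.resize(s,(400,400)),cv2.resize(q,(400,400))]))
E
```

```text
t 5.77 p [ 0.4956 -0.2211  0.2214] yaw -177.1 F [-0.4  0.2 -4.8] j7 2.05 w 0.0106
-> [0.479 0.204 0.22 ] 173.0 rows 11
[-0.0, 0.004, 0.15, -0.0, 0.039, 0.0]
[-0.0, 0.004, 0.15, 0.0, 0.039, 0.0]
[-0.0, 0.004, 0.15, 0.001, 0.039, 0.0]
[-0.0, 0.004, 0.15, 0.001, 0.039, 0.0]
[-0.0, 0.004, 0.15, 0.002, 0.039, 0.0]
[-0.0, 0.004, 0.15, 0.003, 0.039, 0.0]
[-0.0, 0.004, 0.15, 0.003, 0.039, 0.0]
[-0.0, 0.004, 0.15, 0.004, 0.038, 0.0]
[-0.0, 0.004, 0.15, 0.004, 0.038, 0.0]
[-0.0, 0.004, 0.15, 0.005, 0.038, 0.0]
[-0.0, 0.004, 0.15, 0.006, 0.038, 0.0]
top [ 496.2 -220.4] 54.64125736561115
scene [ 496.8 -222.4] 54.227409784104594
```

View pics/lift.png

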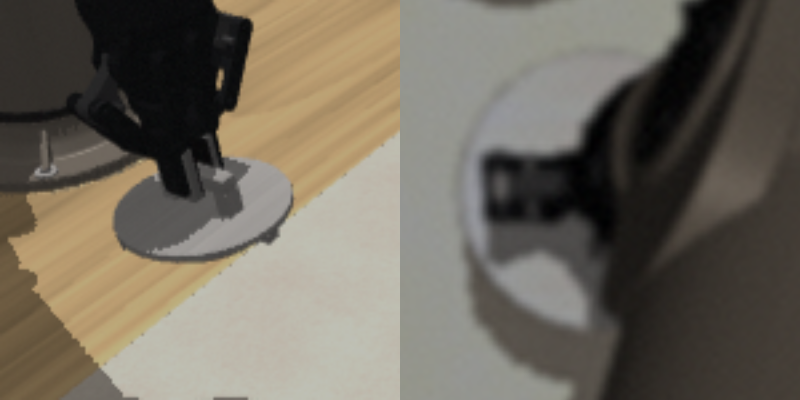

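The lid is level in the grip, with its centre about 1 mm from the TCP. A lug shows at (270,237) in the left crop, so I compare it with both hypotheses.

Run:
```python
from h import *
p=telemetry.get_obs()["tcp_pos"]; u=pj("scene",[p[0],p[1],.211])[0].astype(int)
for a in(3,123,243,63,183,303):
    t=np.radians(a); q=pj("scene",[.4965+.052*np.cos(t),-.2214+.052*np.sin(t),.202])[0]; print(a,np.round((q-u+75)*400/150))
```

```text
3 [270. 235.]
123 [225. 170.]
243 [126. 241.]
63 [285. 189.]
183 [148. 194.]
303 [188. 264.]
```

Lugs are at 3° (mod 120), so tool yaw 113° puts them on the slots.

```bash
python3 plan.py .479 .205 .205 113
```

```text
t 5.87 p [ 0.4935 -0.2201  0.2181] yaw -177.1 F [-0.8 -0.5 -4.1] j7 2.05 w 0.0107
-> [0.479 0.205 0.205] 113.0 rows 11
[-0.0, -0.002, 1.059, -0.001, 0.039, 0.001]
[-0.0, -0.002, 1.059, 0.004, 0.038, 0.001]
[-0.0, -0.002, 1.059, 0.008, 0.038, 0.001]
[-0.0, -0.002, 1.059, 0.012, 0.037, 0.001]
[-0.0, -0.002, 1.059, 0.016, 0.035, 0.001]
[-0.0, -0.002, 1.059, 0.02, 0.033, 0.001]
[-0.0, -0.002, 1.059, 0.023, 0.031, 0.001]
[-0.0, -0.002, 1.059, 0.027, 0.028, 0.001]
[-0.0, -0.002, 1.059, 0.03, 0.025, 0.001]
[-0.0, -0.002, 1.059, 0.032, 0.021, 0.001]
[-0.0, -0.002, 1.059, 0.034, 0.018, 0.001]
```

apply_moves([
  [0, 0, 1, 0, 0.039, 0.001, -1],
  [0, 0, 1, 0.004, 0.038, 0.001, -1],
  [0, 0, 1, 0.008, 0.038, 0.001, -1],
  [0, 0, 1, 0.012, 0.037, 0.001, -1],
  [0, 0, 1, 0.016, 0.035, 0.001, -1],
  [0, 0, 1, 0.02, 0.033, 0.001, -1],
  [0, 0, 1, 0.023, 0.031, 0.001, -1],
  [0, 0, 1, 0.026, 0.028, 0.001, -1],
])

```text
clock: 6.53
tcp_pos: [0.4734, 0.0812, 0.2093]
orientation: [-1.182, -2.907, 0.005]
contact_force: [0.7, -0.8, -4.4]
grip_width: 0.0105
gripper_force: 59.3
```

```bash
python3 plan.py .479 .205 .205 113
```

```text
t 6.53 p [0.4734 0.0812 0.2093] yaw 135.8 F [ 0.7 -0.8 -4.4] j7 0.58 w 0.0105
-> [0.479 0.205 0.205] 113.0 rows 4
[-0.011, -0.002, 0.948, 0.021, 0.023, 0.001]
[-0.011, -0.002, 0.948, 0.023, 0.021, 0.001]
[-0.011, -0.002, 0.948, 0.025, 0.019, 0.001]
[-0.011, -0.002, 0.948, 0.026, 0.016, 0.001]
```

apply_moves([
  [0, 0, 0.91, 0.02, 0.022, 0.001, -1],
  [0, 0, 0.91, 0.022, 0.02, 0.001, -1],
  [0, 0, 0.91, 0.023, 0.018, 0.001, -1],
  [0, 0, 0.91, 0.024, 0.015, 0.001, -1],
  [0, 0, 0, 0, 0, 0, -1],
  [0, 0, 0, 0, 0, 0, -1],
  [0, 0, 0, 0, 0, 0, -1],
  [0, 0, 0, 0, 0, 0, -1],
])

```text
clock: 7.2
tcp_pos: [0.4792, 0.1952, 0.2063]
orientation: [-1.707, -2.637, 0.004]
contact_force: [-0.3, 0.4, -4.4]
grip_width: 0.0107
gripper_force: 59.4
```

```bash
python3 plan.py .479 .205 .17 113
python3 - <<'E'
from h import *
P=[];
for i in range(4):
    I=grab_frame("top" if i%2 else "scene"); o=telemetry.get_obs(); P.append(o["tcp_pos"])
    if i<2:
        c="top" if i else "scene"; p=P[-1]; z=.196
        k=rect(c,I,p[:2],z,n=640); e,R=edgefit(k,56,(320,320)); print(c,np.round((p[:2]+(320-e[::-1])*.00025)*1000,1),R)
print(np.round(np.array(P),4),np.mean(P,0))
E
```

```text
t 7.2 p [0.4792 0.1952 0.2063] yaw 114.2 F [-0.3  0.4 -4.4] j7 0.01 w 0.0107
-> [0.479 0.205 0.17 ] 113.0 rows 1
[-0.026, 0.009, 0.194, 0.009, 0.004, 0.036]
scene [476.8 195.8] 55.661590246444824
top [479.9 195.4] 56.41919648540398
[[0.4795 0.1952 0.2067]
 [0.4797 0.1955 0.207 ]
 [0.4798 0.1957 0.2072]
 [0.4799 0.196  0.2074]] [0.47973919 0.19559648 0.20706922]
```

Lid against collar in the same cameras: shift needed is (+0.6,+8.1) mm.

apply_moves([
  [0, 0, 0.19, 0.007, 0.004, 0, -1],
  [0, 0, 0, 0, 0, 0.015, -1],
  [0, 0, 0, 0, 0, 0.015, -1],
  [0, 0, 0, 0, 0, 0.01, -1],
  [0, 0, 0, 0, 0, 0.005, -1],
  [0, 0, 0, 0, 0, 0.003, -1],
  [0, 0, 0, 0, 0, 0, -1],
  [0, 0, 0, 0, 0, 0, -1],
])

```text
clock: 8.07
tcp_pos: [0.481, 0.205, 0.1599]
orientation: [1.732, 2.621, 0.001]
contact_force: [-0.3, 0.3, -3.9]
grip_width: 0.0108
gripper_force: 59.3
```

```bash
python3 plan.py
```

```text
t 8.07 p [0.481  0.205  0.1599] yaw 113.1 F [-0.3  0.3 -3.9] j7 0.0 w 0.0108
```

apply_moves([
  [0, 0, 0, 0, 0, 0.003, -1],
  [0, 0, 0, 0, 0, 0.003, -1],
  [0, 0, 0, 0, 0, 0.002, -1],
  [0, 0, 0, 0, 0, 0.001, -1],
  [0, 0, 0, 0, 0, 0.001, -1],
  [0, 0, 0, 0, 0, 0.001, -1],
  [0, 0, 0, 0, 0, 0, -1],
  [0, 0, 0, 0, 0, 0, -1],
])

```text
clock: 8.73
tcp_pos: [0.4807, 0.205, 0.1485]
orientation: [-1.732, -2.621, -0.0]
contact_force: [0.3, 0.7, -4.7]
grip_width: 0.0105
gripper_force: 59.4
```

```bash
python3 plan.py
```

```text
t 8.73 p [0.4807 0.205  0.1485] yaw 113.1 F [ 0.3  0.7 -4.7] j7 0.01 w 0.0105
```

Below the lug-on-collar height with no contact, so the lugs are entering the slots.

apply_moves([
  [0, 0, 0, 0, 0, 0.001, -1],
  [0, 0, 0, 0, 0, 0.001, -1],
  [0, 0, 0, 0, 0, 0.001, -1],
  [0, 0, 0, 0, 0, 0.001, -1],
  [0, 0, 0, 0, 0, 0, -1],
  [0, 0, 0, 0, 0, 0, -1],
  [0, 0, 0, 0, 0, 0, -1],
  [0, 0, 0, 0, 0, 0, -1],
])

```text
clock: 9.4
tcp_pos: [0.4807, 0.205, 0.1453]
orientation: [-1.732, -2.621, -0.001]
contact_force: [-3.6, -1.0, 5.9]
grip_width: 0.0109
gripper_force: 60.7
```

```bash
python3 plan.py
```

```text
t 9.4 p [0.4807 0.205  0.1453] yaw 113.1 F [-3.6 -1.   5.9] j7 0.01 w 0.0109
```

Seated: contact at the expected height. Now I release and rise.

apply_moves([
  [0, 0, 0, 0, 0, 0, -0.3],
  [0, 0, 0, 0, 0, 0, -0.3],
  [0, 0, 0, 0, 0, 0, -0.3],
  [0, 0, 0, 0, 0, 0, -0.3],
  [0, 0, 0, 0, 0, -0.02, -0.3],
  [0, 0, 0, 0, 0, -0.04, -0.3],
  [0, 0, 0, 0, 0, -0.04, -0.3],
  [0, 0, 0, 0, 0, -0.04, -1],
])

```text
clock: 10.07
tcp_pos: [0.4803, 0.2046, 0.286]
orientation: [-1.732, -2.621, 0.001]
contact_force: [0.8, 0.5, -0.6]
grip_width: 0.019
gripper_force: 0.0
```

```bash
python3 plan.py
python3 - <<'E'
from h import *
I={c:grab_frame(c) for c in("top","scene")}
u=pj("scene",[.485,.23,.15])[0].astype(int); s=I["scene"][u[1]-75:u[1]+75,u[0]-75:u[0]+75]
cv2.imwrite("pics/seat.png",np.hstack([cv2.resize(s,(500,500)),cv2.resize(rect("top",I["top"],(.485,.23),.136),(300,500))]))
print(u)
for d in silhouettes("latch","scene"): print(round(d["p"],2),np.round(d["extent"]))
for c in I:
    q=rect(c,I[c],(.48,.204),.136,n=640); e,R=edgefit(q,56,(320,320)); print(c,np.round((np.array([.48,.204])+(320-e[::-1])*.00025)*1000,1),R)
h=np.array([479.2+77*.213,203.8+77*.977,146])/1000; inn=-np.array([.213,.977,0])
for a in(1.2,1.57,1.8,2.1):
    q=pj("scene",h+.042*(np.cos(a)*inn+np.sin(a)*np.array([0,0,1])))[0]; print(a,np.round((q-u+75)*500/150))
print(np.round((pj("scene",h)[0]-u+75)*500/150))
E
```

```text
t 10.07 p [0.4803 0.2046 0.286 ] yaw 113.1 F [ 0.8  0.5 -0.6] j7 -0.06 w 0.019
[314 155]
0.56 [330. 143.   7.  11.]
0.5 [434. 177.  16.  18.]
top [483. 202.] 57.648090678007016
scene [478.9 204.2] 55.88013700117846
1.2 [281. 193.]
1.57 [295. 183.]
1.8 [303. 181.]
2.1 [314. 182.]
[296. 234.]
```

View pics/seat.png

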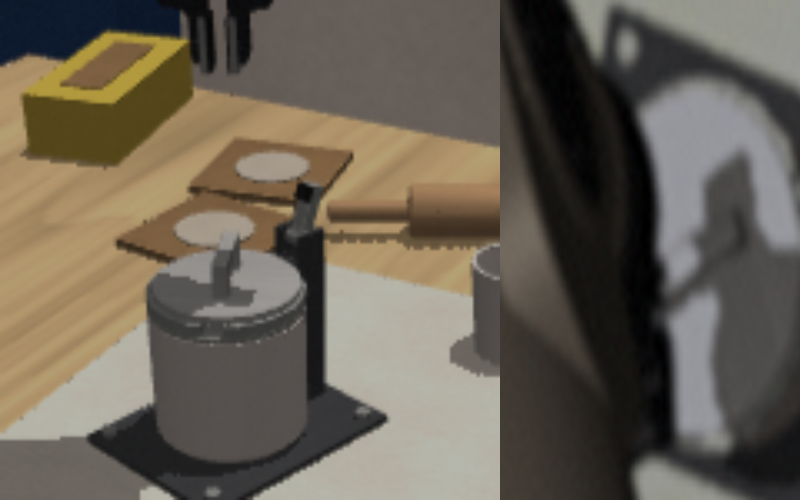

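The lid sits down level on the collar with no gap in the scene view. The latch arm leans outward, its tip at crop (313,188), which is about 2.0 rad. I now go behind it with shut fingers.

```bash
python3 plan.py .5056 .326 .286 77.7 - - .168 77.7
```

```text
t 10.22 p [0.4827 0.2059 0.2879] yaw 113.1 F [-0.4 -0.1 -1. ] j7 -0.05 w 0.0001
-> [0.5056 0.326  0.286 ] 77.7 rows 6
[0.011, -0.006, 0.983, 0.017, 0.011, 0.0]
[0.011, -0.006, 0.983, 0.018, 0.01, 0.0]
[0.011, -0.006, 0.983, 0.019, 0.008, 0.0]
[0.011, -0.006, 0.983, 0.02, 0.006, 0.0]
[0.011, -0.006, 0.983, 0.02, 0.004, 0.0]
[0.011, -0.006, 0.983, 0.02, 0.002, 0.0]
-> [0.5056 0.326  0.168 ] 77.7 rows 3
[0.0, 0.0, 0.0, 0.0, 0.0, 0.039]
[0.0, 0.0, 0.0, 0.0, 0.0, 0.039]
[0.0, 0.0, 0.0, 0.0, 0.0, 0.039]
```

apply_moves([
  [0, 0, 0.98, 0.017, 0.011, 0, -1],
  [0, 0, 0.98, 0.018, 0.01, 0, -1],
  [0, 0, 0.98, 0.019, 0.008, 0, -1],
  [0, 0, 0.98, 0.02, 0.006, 0, -1],
  [0, 0, 0.98, 0.02, 0.004, 0, -1],
  [0, 0, 0.98, 0.02, 0.002, 0, -1],
  [0, 0, 0, 0, 0, 0, -1],
  [0, 0, 0, 0, 0, 0, -1],
])

```text
clock: 10.88
tcp_pos: [0.504, 0.3261, 0.2826]
orientation: [2.441, 1.977, -0.004]
contact_force: [0.0, -0.4, -0.3]
grip_width: -0.0001
gripper_force: 0.0
```

```bash
python3 plan.py .5056 .326 .168 77.7
```

```text
t 10.88 p [0.504  0.3261 0.2826] yaw 78.0 F [ 0.  -0.4 -0.3] j7 -0.77 w -0.0001
-> [0.5056 0.326  0.168 ] 77.7 rows 3
[-0.005, 0.008, 0.016, 0.0, 0.001, 0.038]
[-0.005, 0.008, 0.016, 0.0, 0.001, 0.038]
[-0.005, 0.008, 0.016, 0.0, 0.001, 0.038]
```

apply_moves([
  [0, 0, 0, 0, 0.001, 0.03, -1],
  [0, 0, 0, 0, 0, 0.03, -1],
  [0, 0, 0, 0, 0, 0.03, -1],
  [0, 0, 0, 0, 0, 0.015, -1],
  [0, 0, 0, 0, 0, 0.008, -1],
  [0, 0, 0, 0, 0, 0, -1],
  [0, 0, 0, 0, 0, 0, -1],
  [0, 0, 0, 0, 0, 0, -1],
])

```text
clock: 11.55
tcp_pos: [0.5068, 0.3252, 0.1729]
orientation: [2.445, 1.973, 0.003]
contact_force: [0.7, 1.1, 0.1]
grip_width: -0.0001
gripper_force: 0.0
```

```bash
python3 plan.py
```

```text
t 11.55 p [0.5068 0.3252 0.1729] yaw 77.8 F [0.7 1.1 0.1] j7 -0.73 w -0.0001
```

apply_moves([
  [0, 0, 0, -0.008, 0, 0.002, -1],
  [0, 0, 0, -0.008, 0, 0, -1],
  [0, 0, 0, -0.007, 0, 0, -1],
  [0, 0, 0, -0.007, 0, 0, -1],
  [0, 0, 0, -0.007, 0, 0, -1],
  [0, 0, 0, -0.007, 0, 0, -1],
  [0, 0, 0, 0, 0, 0, -1],
  [0, 0, 0, 0, 0, 0, -1],
])

```text
clock: 12.22
tcp_pos: [0.4962, 0.2808, 0.1692]
orientation: [2.445, 1.972, -0.003]
contact_force: [1.1, 0.4, 0.3]
grip_width: 0.0003
gripper_force: 0.1
```

```bash
python3 plan.py
python3 - <<'E'
from h import *
I=grab_frame("scene"); u=(314,155); s=I[u[1]-75:u[1]+75,u[0]-75:u[0]+75]
cv2.imwrite("pics/push.png",cv2.resize(s,(500,500)))
E
```

```text
t 12.22 p [0.4962 0.2808 0.1692] yaw 77.8 F [1.1 0.4 0.3] j7 -0.68 w 0.0003
```

View pics/push.png

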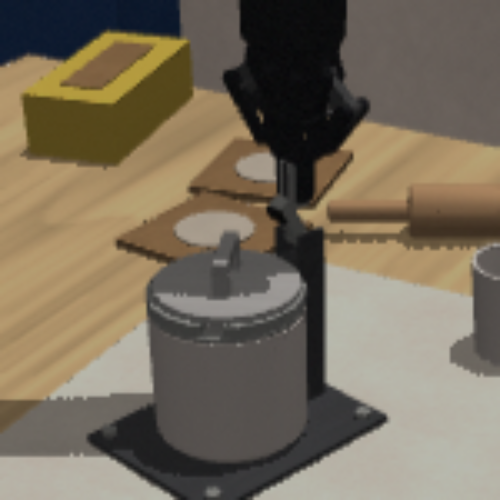

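The arm now leans inward under the fingers, so I continue inward and then down.

apply_moves([
  [0, 0, 0, -0.007, 0, -0.001, -1],
  [0, 0, 0, -0.008, 0, -0.001, -1],
  [0, 0, 0, -0.006, 0, 0.002, -1],
  [0, 0, 0, -0.005, 0, 0.004, -1],
  [0, 0, 0, -0.003, 0, 0.005, -1],
  [0, 0, 0, -0.002, 0, 0.004, -1],
  [0, 0, 0, 0, 0, 0, -1],
  [0, 0, 0, 0, 0, 0, -1],
])

```text
clock: 12.93
tcp_pos: [0.4895, 0.2509, 0.1558]
orientation: [2.445, 1.972, -0.004]
contact_force: [-0.3, -0.4, 1.2]
grip_width: -0.0001
gripper_force: 0.0
```

```bash
python3 plan.py
```

```text
t 12.93 p [0.4895 0.2509 0.1558] yaw 77.8 F [-0.3 -0.4  1.2] j7 -0.64 w -0.0001
```

Now r is about 48 mm and z is 0.156; I press down gently.

apply_moves([
  [0, 0, 0, 0, 0, 0.001, -1],
  [0, 0, 0, 0, 0, 0.001, -1],
  [0, 0, 0, 0, 0, 0.001, -1],
  [0, 0, 0, 0, 0, 0.001, -1],
  [0, 0, 0, 0, 0, 0, -1],
  [0, 0, 0, 0, 0, 0, -1],
  [0, 0, 0, 0, 0, 0, -1],
  [0, 0, 0, 0, 0, 0, -1],
])

```text
clock: 13.6
tcp_pos: [0.49, 0.2522, 0.1525]
orientation: [-2.444, -1.973, -0.0]
contact_force: [-0.2, -0.4, -0.8]
grip_width: -0.0003
gripper_force: 0.0
```

```bash
python3 plan.py
```

```text
t 13.6 p [0.49   0.2522 0.1525] yaw 77.8 F [-0.2 -0.4 -0.8] j7 -0.64 w -0.0003
```

apply_moves([
  [0, 0, 0, 0, 0, 0.001, -1],
  [0, 0, 0, 0, 0, 0.001, -1],
  [0, 0, 0, 0, 0, 0, -1],
  [0, 0, 0, 0, 0, 0, -1],
  [0, 0, 0, 0, 0, 0, -1],
  [0, 0, 0, 0, 0, 0, -1],
  [0, 0, 0, 0, 0, 0, -1],
  [0, 0, 0, 0, 0, 0, -1],
])

```text
clock: 14.27
tcp_pos: [0.4902, 0.2522, 0.1518]
orientation: [-2.444, -1.972, -0.001]
contact_force: [-3.1, -1.9, 12.9]
grip_width: -0.0004
gripper_force: 6.3
```

```bash
python3 plan.py
```

```text
t 14.27 p [0.4902 0.2522 0.1518] yaw 77.8 F [-3.1 -1.9 12.9] j7 -0.64 w -0.0004
```

The arm is at its stop (12.9 N at the expected 0.152), so I rise straight up.

apply_moves([
  [0, 0, 0, 0, 0, -0.005, -1],
  [0, 0, 0, 0, 0, -0.02, -1],
  [0, 0, 0, 0, 0, -0.04, -1],
  [0, 0, 0, 0, 0, -0.04, -1],
  [0, 0, 0, 0, 0, -0.04, -1],
  [0, 0, 0, 0, 0, -0.02, -1],
  [0, 0, 0, 0, 0, 0, -1],
  [0, 0, 0, 0, 0, 0, -1],
])

```text
clock: 14.93
tcp_pos: [0.4905, 0.2522, 0.3167]
orientation: [-2.445, -1.973, -0.005]
contact_force: [-0.2, -0.2, -0.3]
grip_width: -0.0001
gripper_force: 0.0
```

```bash
python3 plan.py
python3 - <<'E'
from h import *
I=grab_frame("scene"); u=(314,155); s=I[u[1]-55:u[1]+75,u[0]-65:u[0]+65]
cv2.imwrite("pics/end.png",cv2.resize(s,(600,600)))
E
```

```text
t 14.93 p [0.4905 0.2522 0.3167] yaw 77.8 F [-0.2 -0.2 -0.3] j7 -0.72 w -0.0001
```

View pics/end.png

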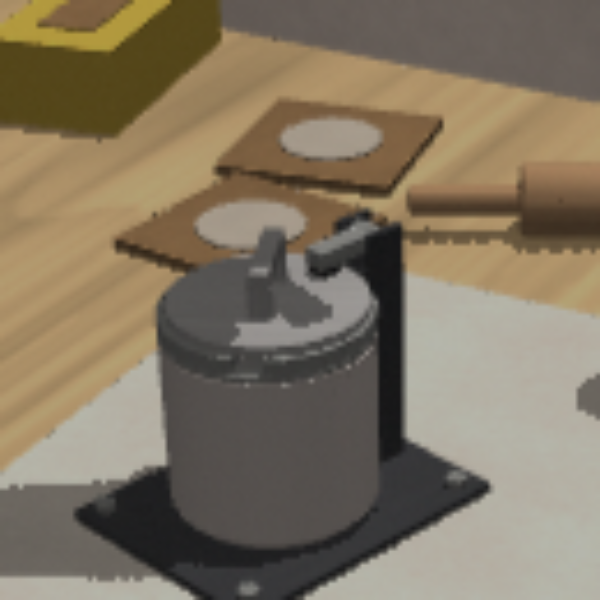

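The lid is seated and level, the latch arm lies level over its edge (tip at (320,262)), and the robot is clear.

```bash
python3 -c "
from bench import order; print(order.hand_in())"
```

```text
the job is handed in; nothing more can be done
None
```

The lid is seated level with its lugs in the slots, the latch is shut over its edge, the arm is clear of everything, and the job is handed in; the hand-in returned no verdict.

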